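Refit the filter cassette in the edger's coolant filter press

TASK

The edger's coolant filter press is open: push its filter cassette in by the upright pull until the spring catch clicks behind it. Then clamp the plate down evenly with the four wing knobs, clockwise and crosswise, in two rounds: a first round to about half way (knob at 1.0 rad, some 50 degrees of turn each) - one knob, the one diagonally opposite, then the other two - and, only once all four are half way, a second round in the same crosswise manner until each is fully tight. Never let the plate tilt badly, and leave the bottles and the tape roll standing where they are.

Things in the scene. Friction and masses are not known exactly. Their poses are not given: they have to be found in the camera images.
- filter_press: Grey cast coolant filter press of the lens edger, fixed to the worktop, 210 x 300 mm over its fittings, 103 mm high with knobs, standing a little askew. Origin: centre of its underside. z up; +x is its back (two brass hose barbs), +y its left end, where the cassette goes in. Its slot floor, 34 mm up, runs along y from +140 to -162 mm between low guides. Knob axes: x +-58, y +-50 mm
- cassette: Black loose filter cassette, frame 80 x 150 x 14 mm (0.35 kg), lying in the slot, guided on both sides, pulled 36 to 55 mm out at the press's left end. Origin: centre of the frame's underside; axes as the press's. It slides to -y of the press; home when its origin is at y 0 of the press (a fixed stop ends its travel 1.5 mm further; once caught it can play back 1.5 mm). At its -y end a tongue with a side hook which the catch locks; at its +y end an upright pull
- cassette_pull (a point): Centre of the outer (+y) face of the cassette's upright pull: a black slab 56 mm wide (x), 12 mm thick (y) and 44 mm high, its top 16 mm above this point, its foot 29 mm below (just over the slot floor). Push here towards -y: about 3 to 10 N to pass the catch, then the hard stop
- catch (a joint): Spring catch: steel lever with a dark thumb tab, lying at the right (-y) end of the slot; turns on an upright pin. 0 = at rest, or clicked in behind the tongue's hook; about 0.1 rad while the hook is passing and pushing it aside. Needs no handling
- clamp_plate: Aluminium clamp plate, 156 x 136 x 10 mm, with raised cross ribs and a round brass-tipped boss in the middle, floating on springs round the four studs just above the cassette; the four wing knobs press it down. Origin: centre of its top face; own z axis up when level. Fully clamped it sits about 5.5 mm lower, flat on the cassette. Two opposite knobs carry it down level; one knob alone, or two neighbours, tilt it
- wing_fl (a joint): Wing knob standing on the clamp plate at the press's front left (x -58, y +50 mm of the press; front is the robot's side). Value: turning angle in rad, 0 loosest, growing CLOCKWISE seen from above (tightening), hard stop at 2.0 = fully tight; half way = 1.0. Starts nearly loose, between 0 and 0.3, and stays where it is left (friction about 0.08 N m). Going down its coarse thread it sinks 3 mm per rad
- wing_fl_grip (a point): Grip point of knob wing_fl: on the knob's upright axis, 30 mm above its underside. Own x axis runs along the two-winged black bar (60 mm long, 11 mm thick, 13 mm at the rounded ends, from 18 mm below to 9 mm above this point; the plate lies 30 mm below it); z up. Below the bar only a round hub, 23 mm across. The four bars start at different angles
- wing_fr (a joint): Wing knob standing on the clamp plate at the press's front right (x -58, y -50 mm). Value: turning angle in rad, 0 loosest, growing CLOCKWISE seen from above (tightening), hard stop at 2.0 = fully tight; half way = 1.0. Starts nearly loose, between 0 and 0.3, and stays where it is left (friction about 0.08 N m). Going down its coarse thread it sinks 3 mm per rad
- wing_fr_grip (a point): Grip point of knob wing_fr: on the knob's upright axis, 30 mm above its underside. Own x axis runs along the two-winged black bar (60 mm long, 11 mm thick, 13 mm at the rounded ends, from 18 mm below to 9 mm above this point; the plate lies 30 mm below it); z up. Below the bar only a round hub, 23 mm across. The four bars start at different angles
- wing_bl (a joint): Wing knob standing on the clamp plate at the press's back left (x +58, y +50 mm). Value: turning angle in rad, 0 loosest, growing CLOCKWISE seen from above (tightening), hard stop at 2.0 = fully tight; half way = 1.0. Starts nearly loose, between 0 and 0.3, and stays where it is left (friction about 0.08 N m). Going down its coarse thread it sinks 3 mm per rad
- wing_bl_grip (a point): Grip point of knob wing_bl: on the knob's upright axis, 30 mm above its underside. Own x axis runs along the two-winged black bar (60 mm long, 11 mm thick, 13 mm at the rounded ends, from 18 mm below to 9 mm above this point; the plate lies 30 mm below it); z up. Below the bar only a round hub, 23 mm across. The four bars start at different angles
- wing_br (a joint): Wing knob standing on the clamp plate at the press's back right (x +58, y -50 mm). Value: turning angle in rad, 0 loosest, growing CLOCKWISE seen from above (tightening), hard stop at 2.0 = fully tight; half way = 1.0. Starts nearly loose, between 0 and 0.3, and stays where it is left (friction about 0.08 N m). Going down its coarse thread it sinks 3 mm per rad
- wing_br_grip (a point): Grip point of knob wing_br: on the knob's upright axis, 30 mm above its underside. Own x axis runs along the two-winged black bar (60 mm long, 11 mm thick, 13 mm at the rounded ends, from 18 mm below to 9 mm above this point; the plate lies 30 mm below it); z up. Below the bar only a round hub, 23 mm across. The four bars start at different angles
- oil_bottle: Blue oil bottle with an orange spout, 37 mm across, 182 mm high, standing behind the press. Bystander. Origin: centre of its underside
- tape_roll: Roll of beige tape lying flat behind the press, 106 mm across, 25 mm high. Bystander. Origin: centre of its underside
- spray_cleaner: Pale bottle with a blue cap, 42 mm across, 155 mm high, standing right of the press. Bystander. Origin: centre of its underside
- alcohol: White bottle with a red cap, 34 mm across, 110 mm high, standing right of the press. Bystander. Origin: centre of its underside

How it is judged (in metres and radians):
On the way, in this order (a step that is already met when the one before it is completed fails the run):
1. the cassette is fully home with the catch clicked in behind it, all four knobs still loose (y of cassette in the frame of filter_press between -0.0045 and 0.0035 m and value of joint catch below 0.035 rad and value of joint each of wing_fl, wing_fr, wing_bl, wing_br below 0.5 rad), for 0.2 s.
2. first round: two diagonally opposite knobs are about half way (0.7 to 1.4 rad) while the other two are still loose (under 0.5) (((value of joint wing_fl between 0.7 and 1.4 rad and value of joint wing_br between 0.7 and 1.4 rad and value of joint each of wing_fr, wing_bl below 0.5 rad) or (value of joint wing_fr between 0.7 and 1.4 rad and value of joint wing_bl between 0.7 and 1.4 rad and value of joint each of wing_fl, wing_br below 0.5 rad))), for 0.1 s.
3. all four knobs are about half way (0.7 to 1.4 rad) (value of joint wing_fl between 0.7 and 1.4 rad and value of joint wing_fr between 0.7 and 1.4 rad and value of joint wing_bl between 0.7 and 1.4 rad and value of joint wing_br between 0.7 and 1.4 rad), for 0.2 s.
4. second round: two diagonally opposite knobs are fully tight (over 1.8 rad) while the other two are still half way (under 1.4) (((value of joint each of wing_fl, wing_br above 1.8 rad and value of joint each of wing_fr, wing_bl below 1.4 rad) or (value of joint each of wing_fr, wing_bl above 1.8 rad and value of joint each of wing_fl, wing_br below 1.4 rad))), for 0.1 s.
At the end, for the whole second after the job is handed in: Cassette home within 3.5 mm with the catch closed behind it (under 0.035 rad), all four knobs fully tight (over 1.8 of 2.0 rad), the clamp plate level within 0.012 rad, everything at rest (y of cassette in the frame of filter_press between -0.0045 and 0.0035 m and value of joint catch below 0.035 rad and value of joint each of wing_fl, wing_fr, wing_bl, wing_br above 1.8 rad and angle between the z axis of clamp_plate and the z axis of filter_press, either way round below 0.012 rad and linear speed of cassette below 0.01 m/s); the robot touches nothing.
It fails at once if the clamp plate tilts more than 0.032 rad to the press (as one knob run right down alone would tilt it) (angle between the z axis of clamp_plate and the z axis of filter_press, either way round above 0.032 rad).
It fails at once if a bottle or the tape roll is shifted more than 30 mm (distance of any of oil_bottle, tape_roll, spray_cleaner, alcohol from where it was at the start of the episode above 0.03 m).
It also fails if it takes over 72 s, if anything falls off the work surface, if the arm or the gripper's body presses on something with over 40 N, if the wrist force passes 120 N, or if a joint passes its speed limit or range.

ROBOT

A 7-joint arm with a two-finger parallel gripper is mounted at the origin on a cart in front of the work surface, level with it; the furniture and walls round the work are solid. World frame = base frame: x ahead of the robot, y to its left, z up, the work surface at z = 0. Lengths are in m, angles in degrees, forces in N, time in s.
With the tool pointing down it reaches from about 0.4 to 0.85 m from the base axis. Payload 6.9 kg.
Tool frame: the origin (TCP) lies midway between the tips of the shut fingers; the grasp point (between the pads) lies robot.tcp_to_grasp behind it (robot.tcp_to_grasp is the distance from the TCP to the grasp point, in m); z points along the fingers, y is the line along which they close (so a half turn about z gives the same grasp; the last joint's range is limited). The gripper opens to 85 mm and grips with 20 to 120 N. Pads are 22 mm wide; open, the fingers measure 114 mm over their backs; the gripper's body (76 mm by 85 mm) begins 54 mm behind the grasp point. The pads swing forward as they close: fully open they stand 13 mm farther back than shut.
Start: joints at [78.295, 29.078, -13.613, 85.955, 7.202, 65.827, -8.869], TCP at [0.191, -0.595, 0.231] pointing down, gripper open.
Joint ranges: [-176.47, 176.47], [-13.61, 117.27], [-81.72, 77.17], [0.22, 143.17], [-87.28, 267.28], [10, 112.55], [-165.47, 165.47]. Speed limits (degrees/s): [136.94, 136.94, 180, 180, 180, 180, 180].

INTERFACE

Orientations are given as [roll, pitch, yaw] about the fixed x, y, z axes, in that order (R = Rz(yaw) Ry(pitch) Rx(roll)).
In Python, from bench import robot gives the robot as it stands.
- The arm moves only by the tool apply_moves, never from a script. Its argument "deltas" is a list of rows, each a list of 3 entries, a list of its own where there are three numbers: the shift along the tool's x, y, z in mm, then the turn, a rotation vector about the tool's x, y, z in degrees, then the finger opening in mm, from 0 to 85.4. In form: [[[tx, ty, tz], [rx, ry, rz], grip], ...]. A call has 1 to 12 rows; each row is the pose to reach, as a shift and turn from the pose commanded when the call began, along the tool's axes at that moment; what a row does not reach only later rows make up. A row lasts 1/8 s, in which the tool goes at most 62.5 mm and 10.7 degrees, less where a joint would pass 70% of its speed; a pose out of reach is approached as far as the arm can. A call with a gripper value outside its range is refused whole. The fingers move at their own pace and stop on an object; the grip force is fixed at half the most. Time passes only in rows, so rows that repeat a pose let the fingers close. It gives the time, the measured TCP pose, the force, the opening and the grip force at its end, in the units of the state.
- robot.sense(): the state, without advancing time (a new reading comes with each control period).
- robot.grab_frame(name): name is "scene" or "top" or "wrist"; returns (picture, depth): 420x560x3 uint8, blue, green, red; 420x560 float32, m along the optical axis (not along the pixel's ray), 0 where there is no reading.
- robot.get_calibration(name): a dict with "fx", "fy", "cx", "cy" (pixels), "k1" (the pictures are not rectified: a ray, as slopes to the right and down, at radius r is drawn at 1 + k1 r^2 times it, then the intrinsics apply), "view" (4x4, takes a point from world to camera coordinates); the wrist camera has in their place "mount" (4x4, takes a point from camera to tool coordinates, whose origin is the TCP and whose axes are the flange's). Camera axes: x right, y up, looking along -z (the intrinsics and any distortion apply to the point x, -y, -z); pixel columns grow to the right and rows downward; lengths in m; the calibration is good to about 2 mm. A picture is of the moment at which its call begins: read the wrist's pose just before it. get_calibration takes no time and is no camera call.
- robot.close_job(): hands the job in; it is judged then, once.
The state is a dict: "time_s": time; "qpos": joint angles; "dq": joint speeds; "effort": joint torques, N m; "position": TCP position; "tcp_rot": TCP orientation; "ft_force": force on the tool from outside, world axes, zero at the start; "moment": the same for the moment, N m; "width": opening from 0.0 (shut) to 1.0 (fully open); "grip_force": force on a finger pad.
Only numpy, scipy, OpenCV 4.12 (cv2) and the standard library are available. Lean on these libraries where they do the work, as an engineer would, in place of code of your own. Each camera call takes 0.05 s, during which the arm holds its last target. There are 200 camera calls.

## Working session

There is one attempt and no reset: what is moved stays moved. The work goes in short steps, Python scripts to look and compute and a tool call to move; the robot and the scene stay as the last step left them, time stands still between calls to the robot, and variables do not carry over. Pictures are saved under pics/ and viewed, at most 10 in all, crops included, and the job is handed in when it is done.

Besides the shell and the picture viewer there is one more tool, called after "Request:" by a JSON object that holds its "op" and its "data", one argument or row to a line. apply_moves: Moves the arm, as the interface text tells. Its arguments: {"type":"object","properties":{"deltas":{"type":"array"}},"required":["deltas"]}

```bash
ls; mkdir -p pics
python3 - <<'E'
from bench import robot
import cv2,numpy as np
print(robot.sense(), robot.tcp_to_grasp)
for n in ("scene","top"):
    p,d=robot.grab_frame(n); cv2.imwrite(f"pics/{n}.png",p); np.save(f"{n}.npy",d); 
    c=robot.get_calibration(n); print({k:(np.round(v,4).tolist()) for k,v in c.items()})
print(robot.get_calibration("wrist"))
E
```

```text
pics
{'time_s': 0.0, 'qpos': array([ 78.29515944,  29.12459142, -13.60727009,  86.00868736,
         7.20366891,  65.82698305,  -8.87083776]), 'dq': array([ 0.00967782, -0.02237932, -0.02648857,  0.02917638, -0.07464821,
        0.04745988, -0.04129024]), 'effort': array([ 6.91760488e-04, -6.20595574e+01, -2.18713358e+00, -2.49647534e+01,
        1.24988408e-02,  1.20161366e-02, -1.27090411e-05]), 'position': array([ 0.19028217, -0.59480326,  0.23043893]), 'tcp_rot': array([-1.79898711e+02,  4.38162881e-03,  1.77480958e+01]), 'ft_force': array([-0.50247955, -0.50660687, -0.04768558]), 'moment': array([0.02720714, 0.00021136, 0.01912362]), 'grip_force': 0.0, 'width': 1.000188607678194} 0.0187
{'fx': 391.4939, 'fy': 391.4939, 'cx': 276.5462, 'cy': 208.5525, 'k1': 0.0258, 'view': [[-0.861, -0.508, -0.0225, 0.2968], [0.2158, -0.4051, 0.8884, -0.3653], [-0.4605, 0.7601, 0.4585, -0.3208], [0.0, 0.0, 0.0, 1.0]]}
{'fx': 456.829, 'fy': 456.829, 'cx': 280.3248, 'cy': 208.1247, 'k1': -0.117, 'view': [[0.0817, -0.9966, 0.0046, -0.4248], [0.9754, 0.0809, 0.2051, -0.5428], [-0.2048, -0.0123, 0.9787, -1.1507], [0.0, 0.0, 0.0, 1.0]]}
{'fx': 362.50186797455694, 'fy': 362.50186797455694, 'cx': 275.1043324331189, 'cy': 209.92008701033086, 'k1': -0.05268436922395414, 'mount': array([[ 4.75277504e-04,  9.58942825e-01,  2.83599068e-01,
         7.29005878e-02],
       [ 9.99999836e-01, -3.65103135e-04, -4.41342755e-04,
        -1.14976629e-03],
       [-3.19679560e-04,  2.83599232e-01, -9.58942842e-01,
        -1.43086394e-01],
       [ 0.00000000e+00,  0.00000000e+00,  0.00000000e+00,
         1.00000000e+00]])}
```

View pics/top.png

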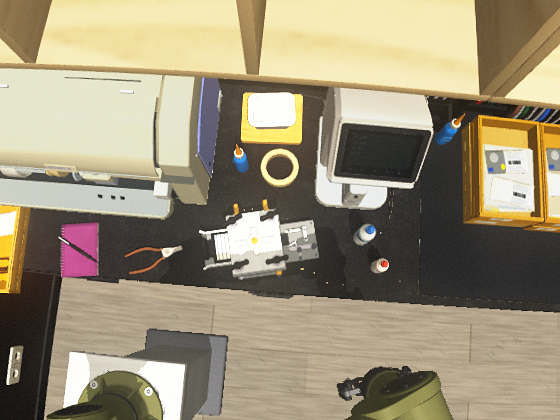

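View pics/scene.png

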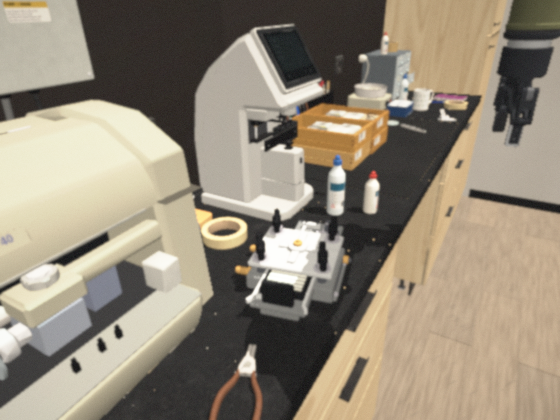

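```bash
cat > h.py <<'E'
import numpy as np, cv2
from bench import robot
from scipy.spatial.transform import Rotation as R
def cam(n,pose=None):
    c=robot.get_calibration(n)
    if n=="wrist":
        s=pose or robot.sense(); T=np.eye(4); T[:3,:3]=R.from_euler('xyz',s['tcp_rot'],degrees=True).as_matrix(); T[:3,3]=s['position']
        M=T@c['mount']
    else: M=np.linalg.inv(c['view'])
    return c,M
def pix(c,M,P):   # world->pixel
    q=(np.atleast_2d(P)-M[:3,3])@M[:3,:3]; x=q[:,0]/-q[:,2]; y=-q[:,1]/-q[:,2]; f=1+c['k1']*(x*x+y*y)
    return np.c_[c['cx']+c['fx']*x*f, c['cy']+c['fy']*y*f]
def ray(c,M,uv):
    uv=np.atleast_2d(uv).astype(float); a=np.c_[(uv[:,0]-c['cx'])/c['fx'],(uv[:,1]-c['cy'])/c['fy']]; b=a.copy()
    for _ in range(10): b=a/(1+c['k1']*(b**2).sum(1))[:,None]
    return np.c_[b[:,0],-b[:,1],-np.ones(len(b))]@M[:3,:3].T   # depth 1 along axis
def at_depth(c,M,uv,d): return M[:3,3]+ray(c,M,uv)*np.atleast_1d(d)[:,None]
def at_z(c,M,uv,z):
    r=ray(c,M,uv); return M[:3,3]+r*((z-M[2,3])/r[:,2])[:,None]
E
python3 - <<'E'
from h import *
p=cv2.imread("pics/top.png"); d=np.load("top.npy"); c,M=cam("top")
cv2.imwrite("pics/topc.png",cv2.resize(p[190:290,190:325],None,fx=5.9,fy=5.9,interpolation=cv2.INTER_CUBIC))
for uv in [(254,240),(240,158),(366,233),(380,266),(280,168),(300,240),(208,240),(300,300)]:
    print(uv,d[uv[1],uv[0]],at_depth(c,M,uv,d[uv[1],uv[0]]).round(3))
E
```

```text
(254, 240) 1.162783 [[ 0.482 -0.319  0.084]]
(240, 158) 1.1792724 [[ 0.688 -0.265  0.111]]
(366, 233) 1.1177545 [[ 0.515 -0.595  0.134]]
(380, 266) 1.1485271 [[ 0.441 -0.643  0.086]]
(280, 168) 1.289301 [[ 0.703 -0.368  0.001]]
(300, 240) 1.2182727 [[ 0.499 -0.438  0.03 ]]
(208, 240) 1.213164 [[ 0.478 -0.193  0.034]]
(300, 300) 2.09733 [[ 0.352 -0.493 -0.9  ]]
```

View pics/topc.png

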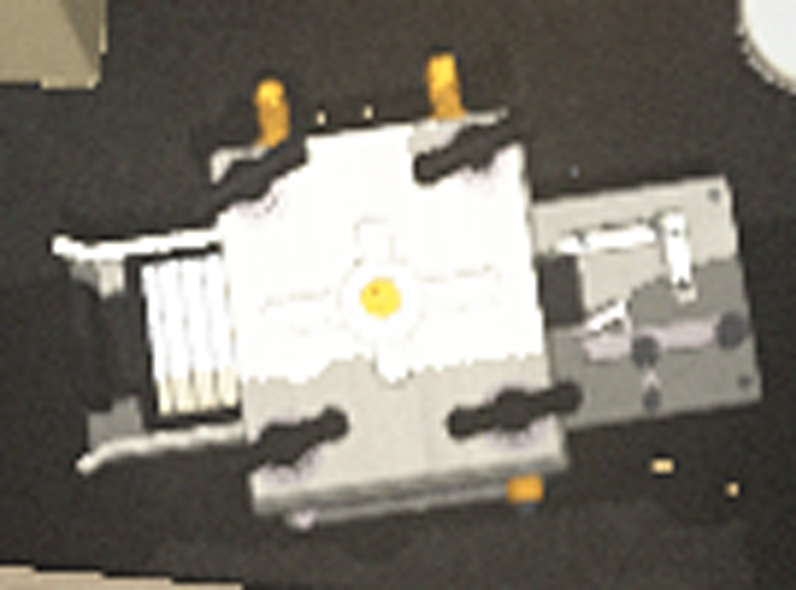

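Run:
```python
from h import *
c,M=cam("top"); f=lambda a:np.array(a)/5.9+np.array([190,190])-0.4
k=dict(fl=[(262,450),(335,420)],fr=[(460,422),(570,396)],bl=[(215,203),(300,155)],br=[(425,168),(510,132)])
C={}
for n,v in k.items():
    P=at_z(c,M,f(v),0.100); C[n]=P.mean(0); e=P[1]-P[0]; print(n,C[n].round(4),np.hypot(*e[:2]).round(3),np.degrees(np.arctan2(e[1],e[0])).round(1))
ctr=sum(C.values())/4; vy=(C['fl']+C['bl']-C['fr']-C['br'])/2; vx=(C['bl']+C['br']-C['fl']-C['fr'])/2
print(ctr,np.linalg.norm(vx),np.linalg.norm(vy),np.degrees(np.arctan2(vx[1],vx[0])),np.degrees(np.arctan2(-vy[0],vy[1])))
print("boss",at_z(c,M,f((380,297)),0.082))
# slot rails ends and press plate right end corners at z~.034
for uv in [(62,245),(88,462),(725,180),(757,400)]: print(at_z(c,M,f(uv),0.036).round(4))
for uv in [(105,335),(80,335),(135,335)]: print('pull',at_z(c,M,f(uv),0.08).round(4))
```

```text
fl [ 0.4187 -0.2911  0.1   ] 0.033 -62.7
fr [ 0.4372 -0.3813  0.1   ] 0.048 -72.0
bl [ 0.5266 -0.2627  0.1   ] 0.042 -55.2
br [ 0.5467 -0.3516  0.1   ] 0.04 -61.9
[ 0.48229449 -0.32169611  0.1       ] 0.11249546795757837 0.09161934224102632 14.946701251862246 12.195546359986727
boss [[ 0.48244535 -0.31883026  0.082     ]]
[[ 0.5   -0.17   0.036]]
[[ 0.4037 -0.1928  0.036 ]]
[[ 0.5548 -0.467   0.036 ]]
[[ 0.4561 -0.4881  0.036 ]]
pull [[ 0.4561 -0.2014  0.08  ]]
pull [[ 0.4552 -0.1905  0.08  ]]
pull [[ 0.4573 -0.2144  0.08  ]]
```

```bash
cat >> h.py <<'E'
def go(x,y,z,yaw,s=None):
    s=s or robot.sense(); r0=R.from_euler('xyz',s['tcp_rot'],degrees=True); r1=R.from_euler('xyz',[180,0,yaw],degrees=True)
    t=r0.inv().apply(np.array([x,y,z])-s['position'])*1000; w=(r0.inv()*r1).as_rotvec(degrees=True)
    print('shift',t.round(1).tolist(),'turn',w.round(1).tolist(), 'rows>=',max(np.linalg.norm(t)/62.5,np.linalg.norm(w)/10.7).__round__(1))
E
python3 - <<'E'
from h import *
go(.47,-.32,.27,12)
E
```

```text
shift [350.1, -176.5, -39.2] turn [-0.1, 0.0, 5.8] rows>= 6.3
```

Request:
{"op": "apply_moves", "data": {
  "deltas": [
    [[50, -25, -20], [0, 0, 1], 20],
    [[100, -50, -40], [0, 0, 2], 20],
    [[150, -75, -40], [0, 0, 3], 20],
    [[200, -100, -40], [0, 0, 4], 20],
    [[250, -126, -40], [0, 0, 5], 20],
    [[300, -151, -40], [0, 0, 5.8], 20],
    [[350, -176, -40], [0, 0, 5.8], 20],
    [[350, -176, -40], [0, 0, 5.8], 20],
    [[350, -176, -40], [0, 0, 5.8], 20]
  ]
}}

```text
time_s: 1.23
position: [0.4697, -0.3212, 0.2709]
tcp_rot: [-180.0, 0.1, 12.0]
ft_force: [-0.6, -0.9, 0.2]
width: 0.233
grip_force: 0.0
```

Run:
```python
from h import *
import json
s=robot.sense(); print({k:np.round(s[k],2).tolist() for k in ('time_s','qpos','position','tcp_rot')})
p,d=robot.grab_frame("wrist"); cv2.imwrite("pics/w1.png",p); np.save("w1.npy",d); json.dump({k:np.array(v).tolist() for k,v in s.items()},open("w1.json","w"))
cv2.imwrite("pics/w1b.png",cv2.resize(p,None,fx=800/560,fy=800/560,interpolation=cv2.INTER_CUBIC))
```

```text
{'time_s': 1.23, 'qpos': [43.52, 22.64, -17.42, 90.78, 7.19, 67.74, -53.42], 'position': [0.47, -0.32, 0.27], 'tcp_rot': [-179.99, 0.07, 11.96]}
```

View pics/w1b.png

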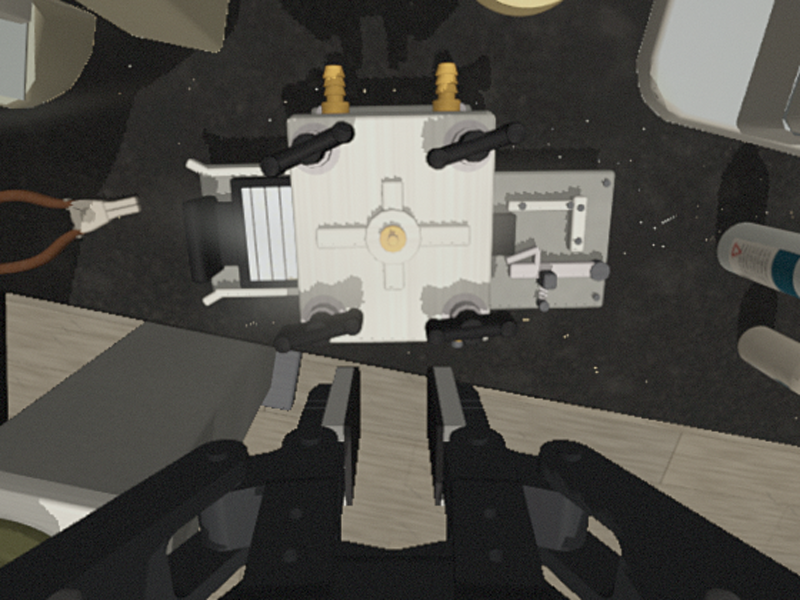

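Run:
```python
from h import *
import json
s=json.load(open("w1.json")); c,M=cam("wrist",s); d=np.load("w1.npy"); f=lambda a:np.array(a)*0.7-0.15
k=dict(fl=[(283,341),(355,321)],fr=[(434,333),(510,326)],bl=[(268,167),(349,131)],br=[(435,159),(517,131)])
C={}
for n,v in k.items():
    P=at_z(c,M,f(v),0.102); C[n]=P.mean(0); e=P[1]-P[0]; print(n,C[n].round(4),np.hypot(*e[:2]).round(3),np.degrees(np.arctan2(e[1],e[0])).round(1))
A=np.array([[-.058,.05],[-.058,-.05],[.058,.05],[.058,-.05]]); B=np.array([C[n][:2] for n in('fl','fr','bl','br')])
a=A; b=B-B.mean(0); th=np.arctan2((a[:,0]*b[:,1]-a[:,1]*b[:,0]).sum(),(a*b).sum()); print('knob fit',B.mean(0),np.degrees(th)); 
Q=np.array([[np.cos(th),-np.sin(th)],[np.sin(th),np.cos(th)]]); print((b-a@Q.T).round(4).tolist())
bd=f((392,237)).round().astype(int); print('boss',at_depth(c,M,bd,d[bd[1],bd[0]]))
pl=f((340,230)).round().astype(int); print('plate',at_depth(c,M,pl,d[pl[1],pl[0]]))
fl=f((600,240)).round().astype(int); print('slotfloor',at_depth(c,M,fl,d[fl[1],fl[0]]))
for v in (200,210,220): 
    q=f((v,240)).round().astype(int); print('pull',at_depth(c,M,q,d[q[1],q[0]]))
P=at_z(c,M,f([(185,202),(188,281),(213,200),(214,280)]),0.080); print('pull top corners',P.round(4).tolist())
# corners right plate
P=at_z(c,M,f([(613,172),(606,307)]),0.034); print('right end',P.round(4).tolist(), np.degrees(np.arctan2(P[0]-P[1],1))[1], np.degrees(np.arctan2((P[0]-P[1])[1],(P[0]-P[1])[0])))
P=at_z(c,M,f([(289,115),(495,115),(492,341)]),0.078); print('plate corners',P.round(4).tolist())
```

```text
fl [ 0.42   -0.2819  0.102 ] 0.049 -61.7
fr [ 0.4414 -0.3776  0.102 ] 0.049 -72.5
bl [ 0.5295 -0.2568  0.102 ] 0.052 -55.4
br [ 0.5519 -0.3516  0.102 ] 0.05 -59.3
knob fit [ 0.485719   -0.31696115] 13.029099785586098
[[0.0021, -0.0005], [0.001, 0.0011], [-0.0015, -0.0016], [-0.0016, 0.001]]
boss [[ 0.48573844 -0.31563689  0.08342566]]
plate [[ 0.48110983 -0.28152254  0.07004424]]
slotfloor [[ 0.50802716 -0.47040147  0.03283424]]
pull [[ 0.45723995 -0.19291009  0.0786799 ]]
pull [[ 0.45460738 -0.19432109  0.06242023]]
pull [[ 0.45207306 -0.19631064  0.04602889]]
pull top corners [[0.4804, -0.1809, 0.08], [0.4283, -0.1881, 0.08], [0.4853, -0.1986, 0.08], [0.4326, -0.2054, 0.08]]
right end [[0.5577, -0.4635, 0.034], [0.4592, -0.491, 0.034]] 1.5708962247530265 15.563496197035159
plate corners [[0.5463, -0.2381, 0.078], [0.5727, -0.3624, 0.078], [0.4285, -0.399, 0.078]]
```

```bash
cat >> h.py <<'E'
KP=dict(fl=(-.058,.05),fr=(-.058,-.05),bl=(.058,.05),br=(.058,-.05))
def cloud(s,d):
    c,M=cam("wrist",s); v,u=np.nonzero(d>0); return at_depth(c,M,np.c_[u,v],d[v,u]),np.c_[u,v]
def knobs(s,d,ctr,th,tol=.004):
    P,_=cloud(s,d); out={}; Q=R.from_euler('z',th).as_matrix()[:2,:2]
    for n,k in KP.items():
        k=Q@np.array(k)+ctr; q=P[(np.hypot(*(P[:,:2]-k).T)<.036)&(P[:,2]>.088)]
        if len(q)<30: continue
        zt=np.percentile(q[:,2],90); q=q[q[:,2]>zt-tol]
        rc=cv2.minAreaRect((q[:,:2]*1000).astype(np.float32)); pc=np.linalg.eigh(np.cov(q[:,:2].T))[1][:,1]
        out[n]=(np.array(rc[0])/1000,q[:,:2].mean(0),zt,np.degrees(np.arctan2(pc[1],pc[0]))%180,np.sort(rc[1]))
    return out
def fit(B,names):
    A=np.array([KP[n] for n in names]); B=np.array(B); a=A-A.mean(0); b=B-B.mean(0)
    th=np.arctan2((a[:,0]*b[:,1]-a[:,1]*b[:,0]).sum(),(a*b).sum()); Q=R.from_euler('z',th).as_matrix()[:2,:2]
    t=B.mean(0)-Q@A.mean(0); return t,th,(B-A@Q.T-t)
E
python3 - <<'E'
from h import *
import json
s=json.load(open("w1.json")); d=np.load("w1.npy")
K=knobs(s,d,np.array([.486,-.317]),np.radians(13))
for n,v in K.items(): print(n,*[np.round(a,4) for a in v])
for i in (0,1):
    t,th,r=fit([v[i] for v in K.values()],list(K)); print(t.round(4),np.degrees(th).round(2),r.round(4).tolist())
P,_=cloud(s,d); q=(P[:,:2]-t)@R.from_euler('z',th).as_matrix()[:2,:2]
m=(abs(q[:,0])<.02)&(q[:,1]>.1)&(q[:,1]<.16)&(P[:,2]>.05); print('pull pts y by z')
for z in np.arange(.052,.084,.004):
    k=m&(abs(P[:,2]-z)<.002); print(z.round(3),k.sum(),q[k,1].min().round(4) if k.any() else '',q[k,1].max().round(4) if k.any() else '')
m=(P[:,2]>.06)&(P[:,2]<.085)&(q[:,1]>.1)&(q[:,1]<.17)&(abs(q[:,0])<.05); print('pull x range',np.percentile(q[m,0],[1,99]))
E
```

```text
fl [ 0.4524 -0.2833] [ 0.4531 -0.2837] 0.3344 80.9308 [ 3.6819 12.7007]
fr [ 0.4696 -0.3603] [ 0.4699 -0.3598] 0.3359 126.2766 [ 3.6623 11.7739]
bl [ 0.5299 -0.2548] [ 0.5296 -0.2552] 0.1027 125.9681 [17.4543 58.946 ]
br [ 0.5516 -0.3525] [ 0.552  -0.3519] 0.1034 120.2732 [17.0432 58.8379]
[ 0.5009 -0.3127] 12.72 [[0.0191, -0.0066], [0.0143, 0.014], [-0.0166, -0.0036], [-0.0168, -0.0037]]
[ 0.5012 -0.3126] 12.87 [[0.0197, -0.0069], [0.0142, 0.0145], [-0.017, -0.0042], [-0.0169, -0.0034]]
pull pts y by z
0.052 60 0.1004 0.1326
0.056 39 0.1246 0.1287
0.06 54 0.1247 0.1327
0.064 48 0.1247 0.1293
0.068 50 0.1248 0.1307
0.072 53 0.1248 0.1326
0.076 124 0.1245 0.137
0.08 303 0.1257 0.1364
0.084 0  
pull x range [-0.04450561  0.00989829]
```

```bash
sed -i 's/(P\[:,2\]>.088)/(P[:,2]>.088)\&(P[:,2]<.115)/' h.py
python3 - <<'E'
from h import *
import json
s=json.load(open("w1.json")); d=np.load("w1.npy")
K=knobs(s,d,np.array([.486,-.317]),np.radians(13),.0025)
for n,v in K.items(): print(n,*[np.round(a,4) for a in v])
for i in (0,1):
    t,th,r=fit([v[i] for v in K.values()],list(K)); print(t.round(4),np.degrees(th).round(2),r.round(4).tolist())
P,uv=cloud(s,d); q=(P[:,:2]-t)@R.from_euler('z',th).as_matrix()[:2,:2]
m=(P[:,2]>.074)&(P[:,2]<.085)&(q[:,1]>.1)&(q[:,1]<.17)&(abs(q[:,0])<.05); print('pull x,y range',np.percentile(q[m,0],[1,99]),np.percentile(q[m,1],[1,99]),np.median(P[m,2]))
for n,box in dict(plate=((-.03,.03),(.03,.05)),boss=((-.004,.004),(-.004,.004)),floor=((-.02,.02),(-.158,-.15))).items():
    m=(q[:,0]>box[0][0])&(q[:,0]<box[0][1])&(q[:,1]>box[1][0])&(q[:,1]<box[1][1])&(P[:,2]<.115); print(n,np.median(P[m,2]))
m=(q[:,0]>-.04)&(q[:,0]<.04)&(P[:,2]>.025)&(P[:,2]<.06)&(q[:,1]<-.1)&(q[:,1]>-.2);print('right end y',np.percentile(q[m,1],[0,1]))
m=(P[:,2]>.065)&(P[:,2]<.073)&(abs(q[:,0])<.1)&(abs(q[:,1])<.1); print('plate ext',np.percentile(q[m],[.5,99.5],axis=0))
E
```

```text
fl [ 0.417  -0.2811] [ 0.4174 -0.2815] 0.1023 117.013 [15.2484 59.0545]
fr [ 0.4401 -0.3776] [ 0.4398 -0.3778] 0.103 108.9737 [13.1994 57.4096]
bl [ 0.5289 -0.2553] [ 0.5296 -0.2552] 0.1027 126.1629 [14.3517 58.7556]
br [ 0.5518 -0.3522] [ 0.5519 -0.3516] 0.1034 120.6035 [12.1811 58.7519]
[ 0.4844 -0.3166] 13.1 [[0.0004, -0.0001], [0.0008, 0.0008], [-0.0007, -0.0006], [-0.0005, -0.0001]]
[ 0.4847 -0.3165] 13.11 [[0.0006, -0.0005], [0.0002, 0.0006], [-0.0002, -0.0005], [-0.0006, 0.0005]]
pull x,y range [-0.027327  0.026606] [0.12511977 0.13649728] 0.0787979261954603
plate 0.06354521867089807
boss 0.0827166503283476
floor 0.03374307044917299
right end y [-0.1614968  -0.16013513]
plate ext [[-0.05590317 -0.06385312]
 [ 0.07279919  0.05567688]]
```

Run:
```python
from h import *
d=np.load("top.npy"); c,M=cam("top"); v,u=np.nonzero(d>0); P=at_depth(c,M,np.c_[u,v],d[v,u])
for y0 in np.arange(-.24,.05,.03):
    m=(P[:,1]>y0)&(P[:,1]<y0+.03)&(P[:,2]>.12)&(P[:,0]>.3)&(P[:,0]<.9); m2=(P[:,1]>y0)&(P[:,1]<y0+.03)&(P[:,2]>.03)&(P[:,0]>.3)&(P[:,0]<.9); print(y0.round(2),P[m,0].min() if m.any() else None,P[m2,0].min())
go(.4437,-.1413,.15,-76.9)
go(.4437,-.1413,.055,-76.9)
```

```text
-0.24 0.6401507741221708 0.41058648282638555
-0.21 0.6400440542093121 0.40028918203326014
-0.18 0.5792940971286711 0.48484750753318184
-0.15 0.5776480031179357 0.5775547119863718
-0.12 0.5648549773586714 0.5232833714583728
-0.09 0.562860379093606 0.5159719798674869
-0.06 0.5854747454008946 0.5151399842097818
-0.03 0.584920760357529 0.5149228680744727
0.0 0.5599412213392898 0.515523379093022
0.03 0.5576663799108633 0.5153349889311453
shift [12.4, -182.1, 120.9] turn [0.1, 0.1, 88.8] rows>= 8.3
shift [12.5, -182.1, 215.9] turn [0.1, 0.1, 88.8] rows>= 8.3
```

Request:
{"op": "apply_moves", "data": {
  "deltas": [
    [[2, -25, 10], [0, 0, 10], 0],
    [[3, -50, 20], [0, 0, 20], 0],
    [[5, -75, 30], [0, 0, 30], 0],
    [[7, -100, 40], [0, 0, 40], 0],
    [[9, -125, 60], [0, 0, 50], 0],
    [[11, -150, 80], [0, 0, 60], 0],
    [[12.5, -182, 100], [0, 0, 70], 0],
    [[12.5, -182, 120], [0, 0, 80], 0],
    [[12.5, -182, 160], [0, 0, 88.8], 0],
    [[12.5, -182, 216], [0, 0, 88.8], 0],
    [[12.5, -182, 216], [0, 0, 88.8], 0],
    [[12.5, -182, 216], [0, 0, 88.8], 0]
  ]
}}

```text
time_s: 2.78
position: [0.445, -0.1414, 0.0566]
tcp_rot: [-180.0, -0.0, -76.9]
ft_force: [0.7, -0.6, 0.2]
width: 0.001
grip_force: 0.0
```

Run:
```python
from h import *
s=robot.sense(); print(s['qpos'].round(1),s['position'].round(4),s['tcp_rot'].round(1),s['ft_force'].round(1),s['width'])
p=(s['position'][:2]-[.4845,-.3166])@R.from_euler('z',13.1,degrees=True).as_matrix()[:2,:2]; print(p)
go(.4845-.2267*.150,-.3166+.9739*.150,.055,-76.9)
```

```text
[  14.4   29.     0.2  121.9   -0.2   29.1 -152.1] [ 0.445  -0.1414  0.0566] [-180.    -0.   -76.9] [ 0.7 -0.6  0.2] 0.0008178490578823444
[0.00125214 0.17959932]
shift [29.6, 1.2, 1.6] turn [-0.0, -0.0, -0.0] rows>= 0.5
```

Request:
{"op": "apply_moves", "data": {
  "deltas": [
    [[15, 1.2, 1], [0, 0, 0], 0],
    [[27, 1.2, 1.5], [0, 0, 0], 0],
    [[33, 1.2, 1.5], [0, 0, 0], 0],
    [[39, 1.2, 1.5], [0, 0, 0], 0],
    [[45, 1.2, 1.5], [0, 0, 0], 0],
    [[51, 1.2, 1.5], [0, 0, 0], 0],
    [[57, 1.2, 1.5], [0, 0, 0], 0],
    [[63, 1.2, 1.5], [0, 0, 0], 0],
    [[69, 1.2, 1.5], [0, 0, 0], 0],
    [[74, 1.2, 1.5], [0, 0, 0], 0],
    [[74, 1.2, 1.5], [0, 0, 0], 0]
  ]
}}

```text
time_s: 4.15
position: [0.4603, -0.2116, 0.0537]
tcp_rot: [180.0, 0.1, -76.8]
ft_force: [-1.0, 6.1, 2.9]
width: -0.003
grip_force: 2.8
```

```bash
cat >> h.py <<'E'
def st(x=0):
    s=robot.sense(); p=(s['position'][:2]-[.4845,-.3166])@R.from_euler('z',13.1,degrees=True).as_matrix()[:2,:2]
    print(s['time_s'],s['qpos'].round(1)[[0,2,6]],s['position'].round(4),s['tcp_rot'].round(1),'F',s['ft_force'].round(1),'M',s['moment'].round(2),s['width'].round(3),s['grip_force'].round(1),'press xy',p.round(4)); return s
E
python3 - <<'E'
from h import *
s=st(); print((s['position'][:2]*0+s['ft_force'][:2])@[-.2267,.9739])
E
```

```text
Traceback (most recent call last):
  File "h.py", line 43, in st
    print(s['time_s'],s['qpos'].round(1)[[0,2,6]],s['position'].round(4),s['tcp_rot'].round(1),'F',s['ft_force'].round(1),'M',s['moment'].round(2),s['width'].round(3),s['grip_force'].round(1),'press xy',p.round(4)); return s
                                                                                                                                                   ^^^^^^^^^^^^^^^^
AttributeError: 'float' object has no attribute 'round'
```

Request:
{"op": "apply_moves", "data": {
  "deltas": [
    [[2, 0, 0], [0, 0, 0], 0],
    [[4, 0, 0], [0, 0, 0], 0],
    [[6, 0, 0], [0, 0, 0], 0],
    [[8, 0, 0], [0, 0, 0], 0],
    [[8, 0, 0], [0, 0, 0], 0]
  ]
}}

```text
time_s: 4.78
position: [0.4603, -0.2118, 0.0537]
tcp_rot: [179.8, 0.7, -76.5]
ft_force: [-5.3, 27.0, 17.2]
width: -0.003
grip_force: 14.2
```

```bash
sed -i "s/s\['width'\].round(3),s\['grip_force'\].round(1)/round(s['width'],3),round(s['grip_force'],1)/" h.py
python3 - <<'E'
from h import *
s=st(); print(s['ft_force'][:2]@[-.2267,.9739])
E
```

```text
4.775 [  23.    -1.1 -144.7] [ 0.4603 -0.2118  0.0537] [179.8   0.7 -76.5] F [-5.3 27.  17.2] M [ 5.48  1.32 -0.  ] -0.003 14.2 press xy [1.000e-04 1.076e-01]
27.49427527560393
```

Run:
```python
from h import *
p,d=robot.grab_frame("wrist"); q,_=robot.grab_frame("top")
a=cv2.resize(p,(560,420)); b=cv2.resize(q[190:290,190:325],(240,178),interpolation=cv2.INTER_CUBIC)
o=np.zeros((420,800,3),np.uint8); o[:,:560]=a; o[:178,560:]=b; cv2.imwrite("pics/push.png",o)
```

```text
(no output)
```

View pics/push.png

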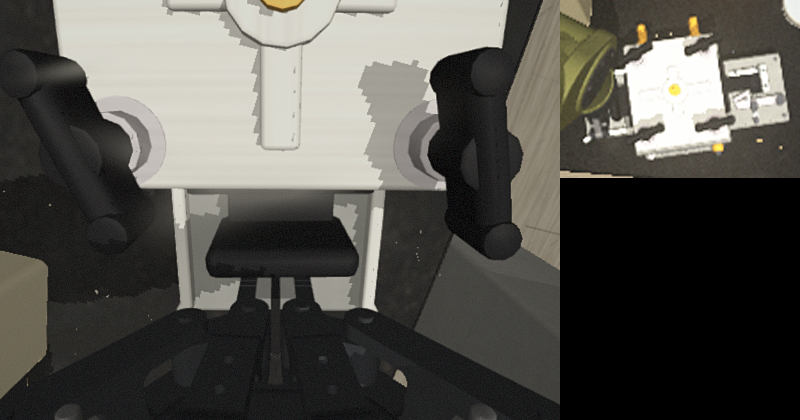

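Run:
```python
from h import *
s=robot.sense(); p,d=robot.grab_frame("wrist"); P,uv=cloud(s,d); q=(P[:,:2]-[.4845,-.3166])@R.from_euler('z',13.1,degrees=True).as_matrix()[:2,:2]
m=(P[:,2]>.074)&(P[:,2]<.085)&(q[:,1]>.07)&(q[:,1]<.12)&(abs(q[:,0])<.03)&(uv[:,1]<275); print(np.percentile(q[m],[1,50,99],axis=0),np.median(P[m,2]))
s=robot.sense(); c,M=cam("scene"); p,d=robot.grab_frame("scene")
f=R.from_euler('z',13.1,degrees=True).as_matrix()
uv=pix(c,M,[f@[x,-.13,.045]+[.4845,-.3166,0] for x in (-.05,.05)]); print(uv)
t,_=robot.grab_frame("top"); c,M=cam("top"); uv=pix(c,M,[f@[0,-.12,.045]+[.4845,-.3166,0]]); print(uv); u,v=uv[0].astype(int)
a=cv2.imread("pics/top.png")
o=np.hstack([cv2.resize(z[v-25:v+25,u-32:u+33],(390,300),interpolation=cv2.INTER_CUBIC) for z in (a,t)]); cv2.imwrite("pics/catch.png",np.clip(o*1.3,0,255).astype(np.uint8))
```

```text
[[-0.02779125  0.0853426 ]
 [-0.00143299  0.0892959 ]
 [ 0.02494805  0.09532951]] 0.07881732955038331
[[333.98104144 227.09980355]
 [290.08843616 221.29092349]]
[[298.98167012 234.45792082]]
```

View pics/catch.png

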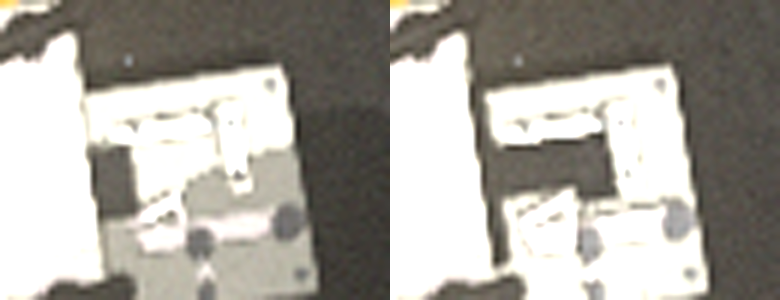

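Request:
{"op": "apply_moves", "data": {
  "deltas": [
    [[-8, 0, 0], [0, 0, 0], 0],
    [[-25, 0, 0], [0, 0, 0], 0],
    [[-25, 0, -40], [0, 0, -10], 35],
    [[-10, 0, -95], [0, 0, -20], 35],
    [[10, 5, -100], [0, 0, -30], 35],
    [[25, 10, -100], [0, 0, -40], 35],
    [[40, 15, -100], [0, 0, -50], 35],
    [[50, 18, -100], [0, 0, -60], 35],
    [[60, 20, -100], [0, 0, -70], 35],
    [[60, 20, -100], [0, 0, -80], 35],
    [[60, 20, -100], [0, 0, -90], 35],
    [[60, 20, -100], [0, 0, -100], 35]
  ]
}}

```text
time_s: 6.52
position: [0.4564, -0.2837, 0.1537]
tcp_rot: [180.0, 0.0, 23.4]
ft_force: [-0.4, -1.7, -0.3]
width: 0.411
grip_force: 0.0
```

Run:
```python
from h import *
s=st()
go(.4167,-.2811,.140,117)
```

```text
6.525 [ 48.6 -28.8 -54.5] [ 0.4564 -0.2837  0.1537] [180.    0.   23.4] F [-0.4 -1.7 -0.3] M [-0.    0.02 -0.01] 0.411 0.0 press xy [-0.0199  0.0385]
shift [-35.4, -18.1, 13.7] turn [0.0, 0.0, -93.6] rows>= 8.7
```

Request:
{"op": "apply_moves", "data": {
  "deltas": [
    [[-4, -2, 2], [0, 0, -10.5], 35],
    [[-8, -4, 4], [0, 0, -21], 35],
    [[-12, -6, 6], [0, 0, -31.5], 35],
    [[-16, -8, 8], [0, 0, -42], 35],
    [[-20, -10, 10], [0, 0, -52.5], 35],
    [[-24, -12, 11], [0, 0, -63], 35],
    [[-28, -14, 12], [0, 0, -73.5], 35],
    [[-32, -16, 13], [0, 0, -84], 35],
    [[-35.4, -18.1, 13.7], [0, 0, -93.6], 35],
    [[-35.4, -18.1, 13.7], [0, 0, -93.6], 35]
  ]
}}

```text
time_s: 7.78
position: [0.4163, -0.2809, 0.1397]
tcp_rot: [-180.0, -0.0, 116.6]
ft_force: [-0.3, -0.1, 0.2]
width: 0.409
grip_force: 0.0
```

Run:
```python
from h import *
s=st()
go(.4167,-.2811,.077,117)
p,d=robot.grab_frame("wrist"); cv2.imwrite("pics/fl1.png",p)
```

```text
7.775 [ 67.4 -55.2  22.5] [ 0.4163 -0.2809  0.1397] [-180.    -0.   116.6] F [-0.3 -0.1  0.2] M [0.04 0.01 0.  ] 0.409 0.0 press xy [-0.0583  0.0503]
shift [-0.4, 0.2, 62.7] turn [-0.0, -0.0, -0.4] rows>= 1.0
```

View pics/fl1.png

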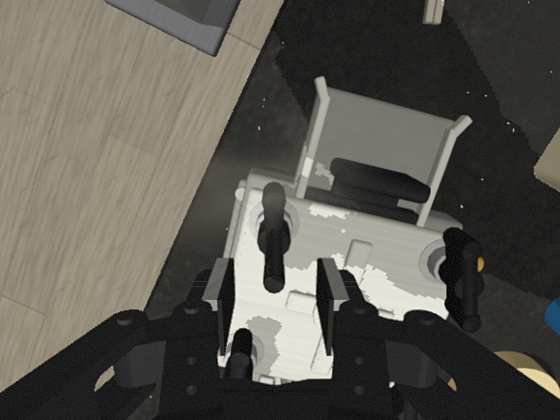

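Request:
{"op": "apply_moves", "data": {
  "deltas": [
    [[0, 0, 35], [0, 0, 0], 35],
    [[0, 0, 62.5], [0, 0, -0.4], 35],
    [[0, 0, 62.5], [0, 0, -0.4], 35],
    [[0, 0, 62.5], [0, 0, -0.4], 5],
    [[0, 0, 62.5], [0, 0, -0.4], 5],
    [[0, 0, 62.5], [0, 0, -0.4], 5],
    [[0, 0, 62.5], [0, 0, -0.4], 5]
  ]
}}

```text
time_s: 8.7
position: [0.416, -0.2815, 0.0787]
tcp_rot: [-179.9, 0.1, 117.0]
ft_force: [-5.4, -2.6, 7.5]
width: 0.114
grip_force: 59.6
```

Run:
```python
from h import *
s=st()
```

```text
8.7 [ 63.8 -50.6  17.3] [ 0.416  -0.2815  0.0787] [-1.799e+02  1.000e-01  1.170e+02] F [-5.4 -2.6  7.5] M [-0.2   1.15 -0.03] 0.114 59.6 press xy [-0.0588  0.0497]
```

Request:
{"op": "apply_moves", "data": {
  "deltas": [
    [[0, 0, 0.4], [0, 0, 8], 5],
    [[0, 0, 0.8], [0, 0, 16], 5],
    [[0, 0, 1.2], [0, 0, 24], 5],
    [[0, 0, 1.6], [0, 0, 32], 5],
    [[0, 0, 2], [0, 0, 40], 5],
    [[0, 0, 2.4], [0, 0, 48], 5],
    [[0, 0, 2.4], [0, 0, 48], 5],
    [[0, 0, 2.4], [0, 0, 48], 5]
  ]
}}

```text
time_s: 9.7
position: [0.4164, -0.2816, 0.0762]
tcp_rot: [180.0, 0.1, 69.2]
ft_force: [-5.6, -2.3, 8.2]
width: 0.114
grip_force: 59.8
```

Run:
```python
from h import *
s=st()
```

```text
9.7 [ 55.8 -36.9 -20.6] [ 0.4164 -0.2816  0.0762] [1.80e+02 1.00e-01 6.92e+01] F [-5.6 -2.3  8.2] M [-0.52  1.16 -0.1 ] 0.114 59.8 press xy [-0.0584  0.0496]
```

Run:
```python
from h import *
go(.5523,-.3522,.140,120.5)
go(.5523,-.3522,.077,120.5)
```

```text
shift [-17.8, 152.2, -63.7] turn [-0.0, 0.1, -51.3] rows>= 4.8
shift [-17.7, 152.1, -0.7] turn [-0.0, 0.1, -51.3] rows>= 4.8
```

Request:
{"op": "apply_moves", "data": {
  "deltas": [
    [[0, 0, 0], [0, 0, 0], 35],
    [[0, 0, 0], [0, 0, 0], 35],
    [[0, 0, -55], [0, 0, 0], 35],
    [[-4, 35, -63], [0, 0, -10.5], 35],
    [[-8, 75, -63], [0, 0, -21], 35],
    [[-13, 115, -63], [0, 0, -31.5], 35],
    [[-17.8, 152.2, -63], [0, 0, -42], 35],
    [[-17.8, 152.2, -63], [0, 0, -51.3], 35],
    [[-17.8, 152.2, -63], [0, 0, -51.3], 35],
    [[-17.8, 152.2, -63], [0, 0, -51.3], 35]
  ]
}}

```text
time_s: 10.95
position: [0.5525, -0.3512, 0.1382]
tcp_rot: [180.0, -0.0, 120.3]
ft_force: [-0.4, -0.1, 0.2]
width: 0.412
grip_force: 0.0
```

Run:
```python
from h import *
s=st()
go(.5523,-.3522,.077,120.5)
p,d=robot.grab_frame("wrist"); cv2.imwrite("pics/br1.png",p)
```

```text
10.95 [ 58.2 -52.1  29.1] [ 0.5525 -0.3512  0.1382] [180.   -0.  120.3] F [-0.4 -0.1  0.2] M [ 0.    0.01 -0.08] 0.412 0.0 press xy [ 0.0584 -0.0491]
shift [-0.8, -0.7, 61.2] turn [0.0, -0.0, -0.2] rows>= 1.0
```

Request:
{"op": "apply_moves", "data": {
  "deltas": [
    [[-0.8, -0.7, 35], [0, 0, 0], 35],
    [[-0.8, -0.7, 61], [0, 0, -0.2], 35],
    [[-0.8, -0.7, 61], [0, 0, -0.2], 35],
    [[-0.8, -0.7, 61], [0, 0, -0.2], 5],
    [[-0.8, -0.7, 61], [0, 0, -0.2], 5],
    [[-0.8, -0.7, 61], [0, 0, -0.2], 5],
    [[-0.8, -0.7, 61], [0, 0, -0.2], 5]
  ]
}}

```text
time_s: 11.88
position: [0.5519, -0.3533, 0.0788]
tcp_rot: [-179.9, 0.1, 120.6]
ft_force: [-6.5, -1.4, 6.8]
width: 0.114
grip_force: 60.0
```

Run:
```python
from h import *
s=st()
```

```text
11.875 [ 57.3 -49.8  26.6] [ 0.5519 -0.3533  0.0788] [-1.799e+02  1.000e-01  1.206e+02] F [-6.5 -1.4  6.8] M [-0.12  1.12 -0.07] 0.114 60.0 press xy [ 0.0573 -0.051 ]
```

Request:
{"op": "apply_moves", "data": {
  "deltas": [
    [[0, 0, 0.4], [0, 0, 8], 5],
    [[0, 0, 0.8], [0, 0, 16], 5],
    [[0, 0, 1.2], [0, 0, 24], 5],
    [[0, 0, 1.6], [0, 0, 32], 5],
    [[0, 0, 2], [0, 0, 40], 5],
    [[0, 0, 2.4], [0, 0, 49], 5],
    [[0, 0, 2.4], [0, 0, 49], 5],
    [[0, 0, 2.4], [0, 0, 49], 5]
  ]
}}

```text
time_s: 12.88
position: [0.5518, -0.3535, 0.0763]
tcp_rot: [180.0, 0.1, 71.6]
ft_force: [-5.7, -2.0, 5.1]
width: 0.115
grip_force: 59.9
```

Run:
```python
from h import *
s=st(); go(.5297,-.2548,.140,126)
```

```text
12.875 [ 51.3 -37.3 -14.6] [ 0.5518 -0.3535  0.0763] [1.80e+02 1.00e-01 7.16e+01] F [-5.7 -2.   5.1] M [-0.29  1.17 -0.13] 0.115 59.9 press xy [ 0.0572 -0.0512]
shift [86.5, -52.1, -63.9] turn [-0.1, 0.1, -54.4] rows>= 5.1
```

Next bl (yaw 126), combining with the descent after a check.

Request:
{"op": "apply_moves", "data": {
  "deltas": [
    [[0, 0, 0], [0, 0, 0], 35],
    [[0, 0, 0], [0, 0, 0], 35],
    [[0, 0, -55], [0, 0, 0], 35],
    [[20, -12, -63], [0, 0, -10.5], 35],
    [[40, -24, -63], [0, 0, -21], 35],
    [[60, -36, -63], [0, 0, -31.5], 35],
    [[86.5, -52.1, -63], [0, 0, -42], 35],
    [[86.5, -52.1, -63], [0, 0, -52], 35],
    [[86.5, -52.1, -63], [0, 0, -54.4], 35],
    [[86.5, -52.1, -63], [0, 0, -54.4], 35]
  ]
}}

```text
time_s: 14.12
position: [0.5304, -0.2544, 0.1377]
tcp_rot: [180.0, -0.0, 125.9]
ft_force: [-0.5, 0.4, 0.2]
width: 0.412
grip_force: 0.0
```

Run:
```python
from h import *
import json
s=st()
go(.5297,-.2548,.077,126)
s=robot.sense(); p,d=robot.grab_frame("wrist"); cv2.imwrite("pics/bl1.png",p)
K=knobs(s,d,np.array([.4845,-.3166]),np.radians(13.1),.0025)
for n,v in K.items(): print(n,*[np.round(a,4) for a in v])
```

```text
14.125 [ 55.4 -54.8  24.3] [ 0.5304 -0.2544  0.1377] [180.   -0.  125.9] F [-0.5  0.4  0.2] M [-0.01 -0.   -0.02] 0.412 0.0 press xy [0.0588 0.0502]
shift [0.0, -0.9, 60.7] turn [0.0, -0.0, -0.1] rows>= 1.0
fl [ 0.4165 -0.281 ] [ 0.4171 -0.2796] 0.1001 68.8227 [16.3584 59.7091]
fr [ 0.4393 -0.3776] [ 0.4389 -0.376 ] 0.1029 108.7697 [15.9722 59.9601]
bl [ 0.529  -0.2543] [ 0.5282 -0.2528] 0.1025 126.108 [12.778 60.022]
br [ 0.5587 -0.3334] [ 0.5581 -0.3313] 0.101 74.2621 [12.079  21.9722]
```

Request:
{"op": "apply_moves", "data": {
  "deltas": [
    [[0, -0.9, 35], [0, 0, 0], 35],
    [[0, -0.9, 60.7], [0, 0, 0], 35],
    [[0, -0.9, 60.7], [0, 0, 0], 35],
    [[0, -0.9, 60.7], [0, 0, 0], 5],
    [[0, -0.9, 60.7], [0, 0, 0], 5],
    [[0, -0.9, 60.7], [0, 0, 0], 5],
    [[0, -0.9, 60.7], [0, 0, 0], 5]
  ]
}}

```text
time_s: 15.05
position: [0.5291, -0.2555, 0.0783]
tcp_rot: [-179.9, 0.1, 126.0]
ft_force: [-5.5, -2.6, 8.1]
width: 0.108
grip_force: 59.9
```

Request:
{"op": "apply_moves", "data": {
  "deltas": [
    [[0, 0, 0.4], [0, 0, 8], 5],
    [[0, 0, 0.8], [0, 0, 16], 5],
    [[0, 0, 1.2], [0, 0, 24], 5],
    [[0, 0, 1.6], [0, 0, 32], 5],
    [[0, 0, 2], [0, 0, 40], 5],
    [[0, 0, 2.4], [0, 0, 49], 5],
    [[0, 0, 2.4], [0, 0, 49], 5],
    [[0, 0, 2.4], [0, 0, 49], 5]
  ]
}}

```text
time_s: 16.05
position: [0.5293, -0.2555, 0.0757]
tcp_rot: [180.0, 0.1, 77.1]
ft_force: [-4.2, -2.5, 5.5]
width: 0.116
grip_force: 60.0
```

Run:
```python
from h import *
s=st(); go(.4393,-.3783,.140,109)
```

```text
16.05 [ 46.8 -38.5 -19.4] [ 0.5293 -0.2555  0.0757] [1.80e+02 1.00e-01 7.71e+01] F [-4.2 -2.5  5.5] M [-0.68  1.06 -0.09] 0.116 60.0 press xy [0.0575 0.0493]
shift [-139.9, -60.2, -64.0] turn [-0.0, 0.1, -31.9] rows>= 3.0
```

Request:
{"op": "apply_moves", "data": {
  "deltas": [
    [[0, 0, 0], [0, 0, 0], 35],
    [[0, 0, 0], [0, 0, 0], 35],
    [[0, 0, -55], [0, 0, 0], 35],
    [[-35, -15, -63], [0, 0, -10.5], 35],
    [[-75, -32, -63], [0, 0, -21], 35],
    [[-115, -49, -63], [0, 0, -31.9], 35],
    [[-139.9, -60.2, -63], [0, 0, -31.9], 35],
    [[-139.9, -60.2, -63], [0, 0, -31.9], 35],
    [[-139.9, -60.2, -63], [0, 0, -31.9], 35]
  ]
}}

```text
time_s: 17.18
position: [0.4404, -0.3764, 0.1379]
tcp_rot: [179.9, -0.0, 109.0]
ft_force: [-0.1, 0.0, 0.4]
width: 0.412
grip_force: 0.0
```

Run:
```python
from h import *
s=st()
go(.4393,-.3783,.077,109)
```

```text
17.175 [ 69.  -51.2  24.5] [ 0.4404 -0.3764  0.1379] [179.9  -0.  109. ] F [-0.1  0.   0.4] M [-0.02 -0.01  0.02] 0.412 0.0 press xy [-0.0565 -0.0483]
shift [-1.4, -1.7, 60.9] turn [0.1, -0.0, 0.0] rows>= 1.0
```

Request:
{"op": "apply_moves", "data": {
  "deltas": [
    [[-1.4, -1.5, 35], [0, 0, 0], 35],
    [[-1.4, -1.5, 61], [0, 0, 0], 35],
    [[-1.4, -1.5, 61], [0, 0, 0], 35],
    [[-1.4, -1.5, 61], [0, 0, 0], 5],
    [[-1.4, -1.5, 61], [0, 0, 0], 5],
    [[-1.4, -1.5, 61], [0, 0, 0], 5],
    [[-1.4, -1.5, 61], [0, 0, 0], 5]
  ]
}}

```text
time_s: 18.05
position: [0.4386, -0.3791, 0.078]
tcp_rot: [-180.0, 0.1, 109.0]
ft_force: [-4.4, 0.5, 6.8]
width: 0.112
grip_force: 59.9
```

Request:
{"op": "apply_moves", "data": {
  "deltas": [
    [[0, 0, 0.4], [0, 0, 8], 5],
    [[0, 0, 0.8], [0, 0, 16], 5],
    [[0, 0, 1.2], [0, 0, 24], 5],
    [[0, 0, 1.6], [0, 0, 32], 5],
    [[0, 0, 2], [0, 0, 40], 5],
    [[0, 0, 2.4], [0, 0, 49], 5],
    [[0, 0, 2.4], [0, 0, 49], 5],
    [[0, 0, 2.4], [0, 0, 49], 5]
  ]
}}

```text
time_s: 19.05
position: [0.4389, -0.3793, 0.0755]
tcp_rot: [179.9, 0.0, 60.1]
ft_force: [-3.4, 1.4, 7.6]
width: 0.111
grip_force: 60.2
```

Run:
```python
from h import *
s=st(); go(.45,-.32,.22,60)
```

```text
19.05 [ 59.8 -34.5 -18.6] [ 0.4389 -0.3793  0.0755] [179.9   0.   60.1] F [-3.4  1.4  7.6] M [ 0.27  0.6  -0.08] 0.111 60.2 press xy [-0.0586 -0.0507]
shift [56.8, -19.7, -144.5] turn [0.1, 0.0, 0.1] rows>= 2.5
```

Request:
{"op": "apply_moves", "data": {
  "deltas": [
    [[0, 0, 0], [0, 0, 0], 35],
    [[0, 0, 0], [0, 0, 0], 35],
    [[0, 0, -50], [0, 0, 0], 35],
    [[-10, 0, -105], [0, 0, 0], 35],
    [[-20, 0, -145], [0, 0, 0], 35],
    [[-20, 0, -145], [0, 0, 0], 35],
    [[-20, 0, -145], [0, 0, 0], 35]
  ]
}}

```text
time_s: 19.92
position: [0.4282, -0.3963, 0.2187]
tcp_rot: [-180.0, -0.0, 60.0]
ft_force: [-0.5, 1.5, -0.8]
width: 0.408
grip_force: 0.0
```

Run:
```python
from h import *
s=st(); s=robot.sense(); p,d=robot.grab_frame("wrist"); cv2.imwrite("pics/mid.png",p)
K=knobs(s,d,np.array([.4845,-.3166]),np.radians(13.1),.0025)
for n,v in K.items(): print(n,*[np.round(a,4) for a in v])
P,_=cloud(s,d); q=(P[:,:2]-[.4845,-.3166])@R.from_euler('z',13.1,degrees=True).as_matrix()[:2,:2]
m=(P[:,2]>.05)&(P[:,2]<.0655)&(abs(q[:,0])<.05)&(abs(q[:,1])<.06); A=np.c_[q[m],np.ones(m.sum())]; print('plane',np.linalg.lstsq(A,P[m,2],rcond=None)[0])
m=(P[:,2]>.074)&(P[:,2]<.085)&(q[:,1]>.07)&(q[:,1]<.12)&(abs(q[:,0])<.03); print('pull y',np.percentile(q[m,1],[1,50,99]))
go(.4166,-.2811,.140,69)
```

```text
19.925 [ 65.4 -39.8  -9.6] [ 0.4282 -0.3963  0.2187] [-180.   -0.   60.] F [-0.5  1.5 -0.8] M [ 0.    0.01 -0.02] 0.408 0.0 press xy [-0.0729 -0.0649]
fl [ 0.4158 -0.281 ] [ 0.4168 -0.2805] 0.1 68.8673 [13.4678 58.5855]
fr [ 0.4392 -0.378 ] [ 0.4401 -0.3769] 0.1008 60.0395 [13.2698 57.7054]
br [ 0.5504 -0.3519] [ 0.5515 -0.3514] 0.1008 71.278 [14.6738 59.2995]
plane [-3.61583890e-05 -6.64774395e-03  6.11294544e-02]
pull y [0.08529115 0.08732497 0.09286213]
shift [93.8, -67.2, 78.3] turn [-0.1, -0.0, -9.0] rows>= 2.2
```

View pics/mid.png

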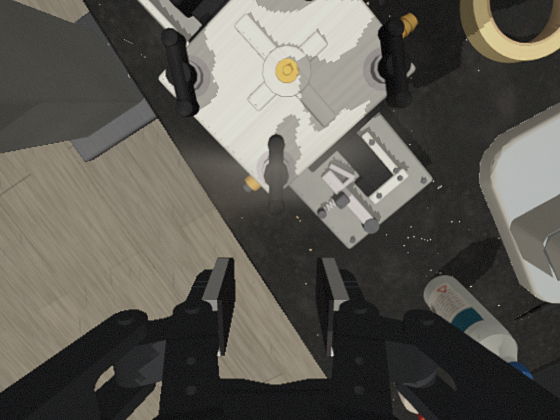

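Request:
{"op": "apply_moves", "data": {
  "deltas": [
    [[40, -28, 40], [0, 0, -4.5], 35],
    [[80, -58, 78], [0, 0, -9], 35],
    [[93.8, -67.2, 78], [0, 0, -9], 35],
    [[93.8, -67.2, 78], [0, 0, -9], 35],
    [[93.8, -67.2, 78], [0, 0, -9], 35]
  ]
}}

```text
time_s: 20.6
position: [0.418, -0.2833, 0.1417]
tcp_rot: [179.9, 0.0, 68.9]
ft_force: [-0.3, 0.5, 0.0]
width: 0.411
grip_force: 0.0
```

Run:
```python
from h import *
s=st(); go(.4166,-.2811,.075,69)
```

```text
20.6 [ 59.4 -41.2 -15.5] [ 0.418  -0.2833  0.1417] [179.9   0.   68.9] F [-0.3  0.5  0. ] M [-0.02  0.01 -0.02] 0.411 0.0 press xy [-0.0572  0.0475]
shift [1.5, -2.2, 66.7] turn [0.1, 0.0, -0.1] rows>= 1.1
```

Request:
{"op": "apply_moves", "data": {
  "deltas": [
    [[1.5, -2, 35], [0, 0, 0], 35],
    [[1.5, -2, 66], [0, 0, 0], 35],
    [[1.5, -2, 66], [0, 0, 0], 35],
    [[1.5, -2, 66], [0, 0, 0], 5],
    [[1.5, -2, 66], [0, 0, 0], 5],
    [[1.5, -2, 66], [0, 0, 0], 5],
    [[1.5, -2, 66], [0, 0, 0], 5]
  ]
}}

```text
time_s: 21.48
position: [0.4167, -0.2803, 0.0765]
tcp_rot: [179.9, 0.1, 68.9]
ft_force: [-0.3, -0.6, 7.4]
width: 0.111
grip_force: 60.5
```

Request:
{"op": "apply_moves", "data": {
  "deltas": [
    [[0, 0, 0.4], [0, 0, 8], 5],
    [[0, 0, 0.8], [0, 0, 16], 5],
    [[0, 0, 1.2], [0, 0, 24], 5],
    [[0, 0, 1.6], [0, 0, 32], 5],
    [[0, 0, 2], [0, 0, 40], 5],
    [[0, 0, 2.4], [0, 0, 46], 5],
    [[0, 0, 2.4], [0, 0, 46], 5]
  ]
}}

```text
time_s: 22.35
position: [0.4177, -0.2813, 0.0744]
tcp_rot: [179.7, -0.1, 22.9]
ft_force: [1.2, -4.2, 6.3]
width: 0.117
grip_force: 60.5
```

Run:
```python
from h import *
s=st()
```

```text
22.35 [ 47.1 -23.5 -56.5] [ 0.4177 -0.2813  0.0744] [ 1.797e+02 -1.000e-01  2.290e+01] F [ 1.2 -4.2  6.3] M [-0.96 -0.16 -0.09] 0.117 60.5 press xy [-0.0571  0.0495]
```

Request:
{"op": "apply_moves", "data": {
  "deltas": [
    [[0, 0, 0.3], [0, 0, 4], 5],
    [[0, 0, 0.5], [0, 0, 8], 5],
    [[0, 0, 0.5], [0, 0, 8], 5]
  ]
}}

```text
time_s: 22.72
position: [0.4177, -0.2814, 0.0742]
tcp_rot: [179.7, -0.2, 15.1]
ft_force: [-0.6, -4.5, 10.4]
width: 0.117
grip_force: 67.9
```

Run:
```python
from h import *
s=st()
```

```text
22.725 [ 45.5 -21.2 -62.4] [ 0.4177 -0.2814  0.0742] [179.7  -0.2  15.1] F [-0.6 -4.5 10.4] M [-1.1   0.14  1.26] 0.117 67.9 press xy [-0.0571  0.0494]
```

Run:
```python
from h import *
go(.5520,-.3526,.140,71.5)
```

```text
shift [111.3, 104.0, -64.9] turn [0.3, 0.0, -56.4] rows>= 5.3
```

Request:
{"op": "apply_moves", "data": {
  "deltas": [
    [[0, 0, 0], [0, 0, -2], 35],
    [[0, 0, 0], [0, 0, -2], 35],
    [[0, 0, -55], [0, 0, 0], 35],
    [[25, 24, -65], [0, 0, -10.5], 35],
    [[55, 52, -65], [0, 0, -21], 35],
    [[85, 80, -65], [0, 0, -31.5], 35],
    [[111, 104, -65], [0.3, 0, -42], 35],
    [[111, 104, -65], [0.3, 0, -52], 35],
    [[111, 104, -65], [0.3, 0, -56.4], 35],
    [[111, 104, -65], [0.3, 0, -56.4], 35],
    [[111, 104, -65], [0.3, 0, -56.4], 35]
  ]
}}

```text
time_s: 24.1
position: [0.5498, -0.3513, 0.1372]
tcp_rot: [-179.7, -0.1, 71.2]
ft_force: [-0.1, -0.8, 0.4]
width: 0.41
grip_force: 0.0
```

Run:
```python
from h import *
s=st(); go(.5520,-.3526,.075,71.5)
```

```text
24.1 [ 51.9 -38.2 -11.5] [ 0.5498 -0.3513  0.1372] [-1.797e+02 -1.000e-01  7.120e+01] F [-0.1 -0.8  0.4] M [0.06 0.04 0.01] 0.41 0.0 press xy [ 0.0557 -0.0486]
shift [-0.7, 2.8, 62.2] turn [-0.3, -0.1, -0.3] rows>= 1.0
```

Request:
{"op": "apply_moves", "data": {
  "deltas": [
    [[-0.5, 2.5, 35], [-0.3, 0, 0], 35],
    [[-0.5, 2.5, 62], [-0.3, 0, -0.3], 35],
    [[-0.5, 2.5, 62], [-0.3, 0, -0.3], 35],
    [[-0.5, 2.5, 62], [-0.3, 0, -0.3], 5],
    [[-0.5, 2.5, 62], [-0.3, 0, -0.3], 5],
    [[-0.5, 2.5, 62], [-0.3, 0, -0.3], 5],
    [[-0.5, 2.5, 62], [-0.3, 0, -0.3], 5]
  ]
}}

```text
time_s: 24.98
position: [0.5521, -0.3523, 0.0769]
tcp_rot: [179.9, -0.1, 71.6]
ft_force: [-4.8, 2.0, 6.9]
width: 0.112
grip_force: 60.1
```

Request:
{"op": "apply_moves", "data": {
  "deltas": [
    [[0, 0, 0.4], [0, 0, 8], 5],
    [[0, 0, 0.8], [0, 0, 16], 5],
    [[0, 0, 1.2], [0, 0, 24], 5],
    [[0, 0, 1.6], [0, 0, 32], 5],
    [[0, 0, 2], [0, 0, 40], 5],
    [[0, 0, 2.4], [0, 0, 47], 5],
    [[0, 0, 2.4], [0, 0, 47], 5]
  ]
}}

```text
time_s: 25.85
position: [0.5527, -0.353, 0.0745]
tcp_rot: [179.9, -0.2, 24.7]
ft_force: [-3.3, 0.6, 7.6]
width: 0.111
grip_force: 60.2
```

Run:
```python
from h import *
s=st()
```

```text
25.85 [ 44.  -23.4 -52. ] [ 0.5527 -0.353   0.0745] [179.9  -0.2  24.7] F [-3.3  0.6  7.6] M [ 0.    0.46 -0.09] 0.111 60.2 press xy [ 0.0582 -0.0509]
```

Request:
{"op": "apply_moves", "data": {
  "deltas": [
    [[0, 0, 0.3], [0, 0, 4], 5],
    [[0, 0, 0.5], [0, 0, 8], 5],
    [[0, 0, 0.5], [0, 0, 8], 5]
  ]
}}

```text
time_s: 26.22
position: [0.5528, -0.3531, 0.0741]
tcp_rot: [180.0, -0.2, 16.7]
ft_force: [-2.6, -1.1, 7.4]
width: 0.112
grip_force: 60.4
```

Run:
```python
from h import *
s=st()
```

```text
26.225 [ 42.8 -21.3 -58.4] [ 0.5528 -0.3531  0.0741] [180.   -0.2  16.7] F [-2.6 -1.1  7.4] M [-0.09  0.55 -0.11] 0.112 60.4 press xy [ 0.0582 -0.051 ]
```

Request:
{"op": "apply_moves", "data": {
  "deltas": [
    [[0, 0, 0.2], [0, 0, 4], 5],
    [[0, 0, 0.3], [0, 0, 7], 5],
    [[0, 0, 0.3], [0, 0, 7], 5]
  ]
}}

```text
time_s: 26.6
position: [0.5528, -0.3532, 0.0741]
tcp_rot: [180.0, -0.2, 9.8]
ft_force: [-3.4, -0.2, 9.9]
width: 0.119
grip_force: 60.6
```

Run:
```python
from h import *
s=st()
```

```text
26.6 [ 41.7 -19.3 -64. ] [ 0.5528 -0.3532  0.0741] [180.   -0.2   9.8] F [-3.4 -0.2  9.9] M [-0.18  0.65  0.05] 0.119 60.6 press xy [ 0.0582 -0.0512]
```

Request:
{"op": "apply_moves", "data": {
  "deltas": [
    [[0, 0, 0], [0, 0, 4], 5],
    [[0, 0, 0], [0, 0, 4], 5]
  ]
}}

```text
time_s: 26.85
position: [0.5528, -0.3533, 0.074]
tcp_rot: [179.9, -0.2, 5.8]
ft_force: [-2.2, 1.2, 9.6]
width: 0.112
grip_force: 61.0
```

Run:
```python
from h import *
s=st(); go(.5295,-.2549,.140,77)
```

```text
26.85 [ 41.  -18.2 -67.1] [ 0.5528 -0.3533  0.074 ] [179.9  -0.2   5.8] F [-2.2  1.2  9.6] M [-0.18  0.68  0.61] 0.112 61.0 press xy [ 0.0582 -0.0513]
shift [-12.9, -100.2, -66.1] turn [0.2, -0.1, -71.2] rows>= 6.7
```

Request:
{"op": "apply_moves", "data": {
  "deltas": [
    [[0, 0, 0], [0, 0, -2], 35],
    [[0, 0, 0], [0, 0, -2], 35],
    [[0, 0, -55], [0, 0, 0], 35],
    [[-2, -14, -66], [0, 0, -10.5], 35],
    [[-4, -30, -66], [0, 0, -21], 35],
    [[-6, -46, -66], [0, 0, -31.5], 35],
    [[-8, -62, -66], [0, 0, -42], 35],
    [[-10, -80, -66], [0, 0, -52.5], 35],
    [[-13, -100, -66], [0, 0, -63], 35],
    [[-13, -100, -66], [0, 0, -71.2], 35],
    [[-13, -100, -66], [0, 0, -71.2], 35],
    [[-13, -100, -66], [0, 0, -71.2], 35]
  ]
}}

```text
time_s: 28.35
position: [0.5292, -0.2547, 0.1382]
tcp_rot: [179.9, -0.1, 76.6]
ft_force: [-0.3, 0.1, 0.5]
width: 0.412
grip_force: 0.0
```

Run:
```python
from h import *
s=st(); go(.5295,-.2549,.074,77)
s=robot.sense(); p,d=robot.grab_frame("wrist")
K=knobs(s,d,np.array([.4845,-.3166]),np.radians(13.1),.0025)
for n,v in K.items(): print(n,*[np.round(a,4) for a in v])
```

```text
28.35 [ 47.9 -39.6 -15. ] [ 0.5292 -0.2547  0.1382] [ 1.799e+02 -1.000e-01  7.660e+01] F [-0.3  0.1  0.5] M [ 0.03 -0.03  0.02] 0.412 0.0 press xy [0.0575 0.0502]
shift [-0.3, 0.3, 64.2] turn [0.1, -0.1, -0.4] rows>= 1.0
fl [ 0.4161 -0.2783] [ 0.419  -0.2778] 0.0978 17.6399 [11.2805 59.061 ]
bl [ 0.5294 -0.254 ] [ 0.5299 -0.2527] 0.0999 76.893 [12.9875 58.7912]
br [ 0.534  -0.3494] [ 0.536 -0.349] 0.095 179.2425 [ 3.5546 19.3116]
```

Request:
{"op": "apply_moves", "data": {
  "deltas": [
    [[-0.3, 0.3, 35], [0, 0, 0], 35],
    [[-0.3, 0.3, 63], [0, 0, -0.4], 35],
    [[-0.3, 0.3, 63], [0, 0, -0.4], 35],
    [[-0.3, 0.3, 63], [0, 0, -0.4], 5],
    [[-0.3, 0.3, 63], [0, 0, -0.4], 5],
    [[-0.3, 0.3, 63], [0, 0, -0.4], 5],
    [[-0.3, 0.3, 63], [0, 0, -0.4], 5]
  ]
}}

```text
time_s: 29.28
position: [0.5296, -0.2545, 0.0766]
tcp_rot: [179.9, -0.1, 77.2]
ft_force: [-4.1, 1.8, 6.1]
width: 0.115
grip_force: 60.1
```

Request:
{"op": "apply_moves", "data": {
  "deltas": [
    [[0, 0, 0.4], [0, 0, 8], 5],
    [[0, 0, 0.8], [0, 0, 16], 5],
    [[0, 0, 1.2], [0, 0, 24], 5],
    [[0, 0, 1.6], [0, 0, 32], 5],
    [[0, 0, 2], [0, 0, 40], 5],
    [[0, 0, 2.4], [0, 0, 50], 5],
    [[0, 0, 2.4], [0, 0, 50], 5]
  ]
}}

```text
time_s: 30.15
position: [0.5304, -0.2553, 0.0747]
tcp_rot: [179.9, -0.2, 27.1]
ft_force: [-1.4, -0.8, 7.6]
width: 0.113
grip_force: 60.2
```

Run:
```python
from h import *
s=st()
```

```text
30.15 [ 37.7 -22.8 -57.7] [ 0.5304 -0.2553  0.0747] [179.9  -0.2  27.1] F [-1.4 -0.8  7.6] M [-0.23  0.48  0.1 ] 0.113 60.2 press xy [0.0586 0.0493]
```

Request:
{"op": "apply_moves", "data": {
  "deltas": [
    [[0, 0, 0.2], [0, 0, 3], 5],
    [[0, 0, 0.3], [0, 0, 5], 5],
    [[0, 0, 0.3], [0, 0, 5], 5]
  ]
}}

```text
time_s: 30.52
position: [0.5304, -0.2553, 0.0747]
tcp_rot: [179.9, -0.2, 22.4]
ft_force: [-2.6, -0.5, 10.9]
width: 0.118
grip_force: 74.2
```

Run:
```python
from h import *
s=st(); go(.4391,-.3785,.140,60)
```

```text
30.525 [ 36.8 -21.4 -61.4] [ 0.5304 -0.2553  0.0747] [179.9  -0.2  22.4] F [-2.6 -0.5 10.9] M [-0.29  0.8   1.5 ] 0.118 74.2 press xy [0.0586 0.0493]
shift [-131.2, 79.2, -65.6] turn [0.2, -0.1, -37.6] rows>= 3.5
```

Stop reached (1.5 N m). Last knob: fr.

Request:
{"op": "apply_moves", "data": {
  "deltas": [
    [[0, 0, 0], [0, 0, -3], 35],
    [[0, 0, 0], [0, 0, -3], 35],
    [[0, 0, -55], [0, 0, 0], 35],
    [[-35, 20, -65], [0, 0, -10], 35],
    [[-75, 44, -65], [0, 0, -20], 35],
    [[-110, 65, -65], [0, 0, -30], 35],
    [[-131, 79, -65], [0, 0, -37.6], 35],
    [[-131, 79, -65], [0, 0, -37.6], 35],
    [[-131, 79, -65], [0, 0, -37.6], 35]
  ]
}}

```text
time_s: 31.65
position: [0.4389, -0.3766, 0.1375]
tcp_rot: [179.9, -0.2, 59.7]
ft_force: [0.3, 0.9, 0.3]
width: 0.406
grip_force: 0.0
```

Run:
```python
from h import *
s=st(); go(.4391,-.3785,.0745,60)
```

```text
31.65 [ 60.  -34.3 -13.6] [ 0.4389 -0.3766  0.1375] [179.9  -0.2  59.7] F [0.3 0.9 0.3] M [-0.02  0.06  0.01] 0.406 0.0 press xy [-0.058  -0.0481]
shift [-1.8, 1.1, 63.0] turn [0.1, -0.2, -0.3] rows>= 1.0
```

Request:
{"op": "apply_moves", "data": {
  "deltas": [
    [[-1.6, 1, 35], [0, 0, 0], 35],
    [[-1.6, 1, 62.5], [0, 0, -0.3], 35],
    [[-1.6, 1, 62.5], [0, 0, -0.3], 35],
    [[-1.6, 1, 62.5], [0, 0, -0.3], 5],
    [[-1.6, 1, 62.5], [0, 0, -0.3], 5],
    [[-1.6, 1, 62.5], [0, 0, -0.3], 5],
    [[-1.6, 1, 62.5], [0, 0, -0.3], 5]
  ]
}}

```text
time_s: 32.52
position: [0.4392, -0.3787, 0.0761]
tcp_rot: [179.9, -0.2, 60.2]
ft_force: [-0.2, 4.3, 7.1]
width: 0.109
grip_force: 60.5
```

Request:
{"op": "apply_moves", "data": {
  "deltas": [
    [[0, 0, 0.4], [0, 0, 8], 5],
    [[0, 0, 0.8], [0, 0, 16], 5],
    [[0, 0, 1.2], [0, 0, 24], 5],
    [[0, 0, 1.6], [0, 0, 32], 5],
    [[0, 0, 2], [0, 0, 40], 5],
    [[0, 0, 2.4], [0, 0, 50], 5],
    [[0, 0, 2.4], [0, 0, 50], 5]
  ]
}}

```text
time_s: 33.4
position: [0.4397, -0.3795, 0.0737]
tcp_rot: [180.0, -0.2, 10.2]
ft_force: [1.8, 1.9, 6.4]
width: 0.11
grip_force: 60.4
```

Run:
```python
from h import *
s=st()
```

```text
33.4 [ 49.5 -17.4 -55.3] [ 0.4397 -0.3795  0.0737] [180.   -0.2  10.2] F [1.8 1.9 6.4] M [ 0.32 -0.27 -0.15] 0.11 60.4 press xy [-0.0579 -0.0511]
```

Request:
{"op": "apply_moves", "data": {
  "deltas": [
    [[0, 0, 0.2], [0, 0, 4], 5],
    [[0, 0, 0.4], [0, 0, 8], 5],
    [[0, 0, 0.4], [0, 0, 8], 5]
  ]
}}

```text
time_s: 33.78
position: [0.4397, -0.3796, 0.0736]
tcp_rot: [180.0, -0.3, 2.4]
ft_force: [1.0, 1.7, 9.6]
width: 0.114
grip_force: 61.0
```

Run:
```python
from h import *
s=st()
```

```text
33.775 [ 48.1 -15.1 -61.4] [ 0.4397 -0.3796  0.0736] [180.   -0.3   2.4] F [1.  1.7 9.6] M [ 0.27 -0.1  -0.01] 0.114 61.0 press xy [-0.0579 -0.0512]
```

Request:
{"op": "apply_moves", "data": {
  "deltas": [
    [[0, 0, 0], [0, 0, 3], 5],
    [[0, 0, 0], [0, 0, 6], 5],
    [[0, 0, 0], [0, 0, 6], 5]
  ]
}}

```text
time_s: 34.15
position: [0.4397, -0.3797, 0.0736]
tcp_rot: [180.0, -0.2, -3.5]
ft_force: [0.4, 1.1, 10.4]
width: 0.115
grip_force: 62.5
```

Run:
```python
from h import *
s=st(); go(.44,-.34,.25,13)
```

```text
34.15 [ 47.  -13.4 -65.9] [ 0.4397 -0.3797  0.0736] [180.   -0.2  -3.5] F [ 0.4  1.1 10.4] M [ 0.16 -0.07  0.85] 0.115 62.5 press xy [-0.058  -0.0513]
shift [-1.4, -39.6, -176.4] turn [0.0, -0.2, -16.5] rows>= 2.9
```

Request:
{"op": "apply_moves", "data": {
  "deltas": [
    [[0, 0, 0], [0, 0, -3], 35],
    [[0, 0, 0], [0, 0, -3], 35],
    [[0, 0, -50], [0, 0, -3], 35],
    [[10, -15, -105], [0, 0, -8], 35],
    [[20, -40, -155], [0, 0, -14], 35],
    [[28, -60, -196], [0, 0, -16], 35],
    [[28, -60, -196], [0, 0, -16], 35],
    [[28, -60, -196], [0, 0, -16], 35]
  ]
}}

```text
time_s: 35.15
position: [0.4691, -0.3221, 0.2674]
tcp_rot: [-179.9, -0.0, 12.1]
ft_force: [-0.0, 0.7, -0.4]
width: 0.41
grip_force: 0.0
```

Run:
```python
from h import *
s=st(); s=robot.sense(); p,d=robot.grab_frame("wrist"); cv2.imwrite("pics/end.png",p)
K=knobs(s,d,np.array([.4845,-.3166]),np.radians(13.1),.0025)
for n,v in K.items(): print(n,*[np.round(a,4) for a in v])
P,_=cloud(s,d); q=(P[:,:2]-[.4845,-.3166])@R.from_euler('z',13.1,degrees=True).as_matrix()[:2,:2]
m=(P[:,2]>.05)&(P[:,2]<.0625)&(abs(q[:,0])<.05)&(abs(q[:,1])<.06); A=np.c_[q[m],np.ones(m.sum())]; print('plane',np.linalg.lstsq(A,P[m,2],rcond=None)[0])
m=(P[:,2]>.074)&(P[:,2]<.085)&(q[:,1]>.07)&(q[:,1]<.15)&(abs(q[:,0])<.03); print('pull y',np.percentile(q[m,1],[1,50,99]))
```

```text
35.15 [ 46.2 -21.2 -54.7] [ 0.4691 -0.3221  0.2674] [-179.9   -0.    12.1] F [-0.   0.7 -0.4] M [0.01 0.   0.02] 0.41 0.0 press xy [-0.0163 -0.0018]
fl [ 0.4193 -0.2794] [ 0.4211 -0.28  ] 0.0974 18.6674 [14.4416 53.7566]
fr [ 0.4413 -0.3778] [ 0.4421 -0.3781] 0.0976 178.8677 [13.2294 56.0708]
bl [ 0.5292 -0.2554] [ 0.5297 -0.2547] 0.0979 28.0509 [13.8588 59.1905]
br [ 0.5517 -0.3517] [ 0.5525 -0.3517] 0.0979 6.8811 [12.099  59.1589]
plane [ 0.00341557 -0.00040769  0.05861381]
pull y [0.08565527 0.09067112 0.09739861]
```

View pics/end.png

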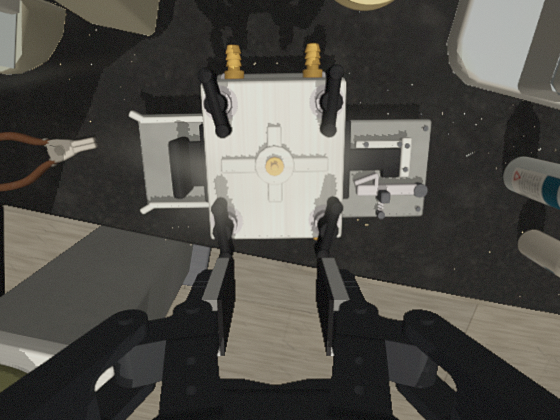

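```bash
python3 -c "
from bench import robot
print(robot.close_job())"
```

```text
the job is handed in; nothing more can be done
None
```

I pushed the cassette home against its stop and tightened all four knobs to their stops, crosswise in two rounds. The final picture shows the plate level to about 0.003 rad, and I handed the job in at about 35 s. The catch looks closed in the pictures; I had no direct reading of it, and the hand-in returned no verdict.

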